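# Drift the clamp block's holes into line and fit the bolt

### The job

The strip inside the green template clamp block has slipped out of line with the holes in the steel cover. Take the brass-headed tapered drift pin from the wooden holder, feel for one of the strip's holes through either cover hole, draw the strip into line and push the drift fully home, then fit the dark bolt fully home in the other cover hole and leave both in place with their flanges flat on the cover. Work by feel, never pressing or prying with more than about 30 N, and leave the tools lying on the table where they are.

Things in the scene. Friction and masses are not known exactly. Their poses are not given: they have to be found in the camera images.
- clamp_block: fixed green steel block, 70 mm along its x, 160 mm along its y (plus a low 22 mm foot lug at each y end), 52 mm high; origin at the centre of its underside on the table, z up. Its top is a steel cover 6 mm thick with two 20 mm through holes, 66 mm apart along y. Under the strip it is hollow to 3 mm above the table. Over 40 N between drift or bolt and the block, strip included, counts as forcing
- cover_centre (a point): middle of the cover's top face, axes as the block's. Hidden below the cover lies a brass strip with a row of five 13 mm through holes, 22 mm apart (9 mm lands between), along the block's y. It slides only along that y, stiffly (about 3 N), and stays where left. One strip hole drawn into line puts a strip hole in line under the other cover hole too
- strip_guide (a point): fixed point 7 mm below cover_centre, level with the strip's top face (the strip is 8 mm thick); it does not move with the strip. At the start the nearest strip hole is 7 to 11 mm off a cover hole's axis, towards +y or -y unknown, the next 11 to 15 mm off on the other side. A drift nose lowered on the axis lands on the strip; lowered 6 mm aside, towards the nearest hole, it drops deeper and can drag the strip
- hole_left (a point): centre of the cover hole at block y = +33 mm, on the cover's top face (52 mm above the table); axes as the block's
- hole_right (a point): centre of the cover hole at block y = -33 mm, on the cover's top face (52 mm above the table); axes as the block's
- holder: fixed wooden block, 70 mm (x) by 120 mm (y) by 50 mm high, origin at the centre of its underside; two 21 mm holes right through at y = +32 and -32 mm hold the drift pin and the bolt upright, flange on its top, either one in either hole
- drift_pin: loose drift pin, 0.1 to 0.16 kg, upright; origin at the centre of its flange's underside, z up. Above: brass flange 28 mm across, 4 mm thick, then a square brass head 16 x 16 mm (faces along its x and y) up to z = 36 mm. Below: steel collar 19 mm across to z = -4 mm, cone to 12 mm across at -8, 12 mm shank to -17, long taper to a 3.6 mm nose at -42. Home: flange flat on the cover
- bolt: loose plain-shanked hand bolt, 0.08 to 0.13 kg, upright; origin at the centre of its flange's underside, z up. Above: dark steel flange 28 mm across, 4 mm thick, then a round knurled head 20 mm across up to z = 36 mm. Below: 10 mm shank to z = -30 mm, chamfered to 7 mm at the end. It enters only when the strip is in line. Home: flange flat on the cover
- spanner: loose steel open spanner, 28 x 180 x 8 mm, lying on the table; leave alone
- mallet: loose black-headed mallet with wooden handle, 85 x 188 x 50 mm, lying on the table; leave alone
- slip_brush: loose red-handled flat brush, 39 x 202 x 12 mm, lying on the left of the table; leave alone
- scraper: loose red-handled scraper, 44 x 200 x 18 mm, lying on the right of the table; leave alone

How it is judged:
On the way, in this order (a step that is already met when the one before it is completed fails the run):
1. the drift pin is home in one cover hole, through the strip, with the bolt not yet fitted (((horizontal distance between drift_pin and hole_left below 0.004 m and z of drift_pin in the frame of hole_left below 0.002 m) or (horizontal distance between drift_pin and hole_right below 0.004 m and z of drift_pin in the frame of hole_right below 0.002 m)) and angle between drift_pin's own z axis and vertical below 0.06 rad and not (((horizontal distance between bolt and hole_left below 0.004 m and z of bolt in the frame of hole_left below 0.002 m) or (horizontal distance between bolt and hole_right below 0.004 m and z of bolt in the frame of hole_right below 0.002 m)) and angle between bolt's own z axis and vertical below 0.06 rad)), for 0.2 s.
2. the bolt is home in the other cover hole with the drift pin still home (((horizontal distance between drift_pin and hole_left below 0.004 m and z of drift_pin in the frame of hole_left below 0.002 m) or (horizontal distance between drift_pin and hole_right below 0.004 m and z of drift_pin in the frame of hole_right below 0.002 m)) and angle between each of drift_pin, bolt's own z axis and vertical below 0.06 rad and ((horizontal distance between bolt and hole_left below 0.004 m and z of bolt in the frame of hole_left below 0.002 m) or (horizontal distance between bolt and hole_right below 0.004 m and z of bolt in the frame of hole_right below 0.002 m))), for 0.2 s.
At the end, for the whole second after the job is handed in: drift pin home in one cover hole and bolt home in the other: each flange's underside within 2 mm of the cover's top, within 4 mm of its hole's centre, upright within 0.06 rad, at rest and released (all of step 2 and linear speed of each of drift_pin, bolt below 0.01 m/s); the robot touches nothing.
It fails at once if drift pin pressed on the clamp block with more than 40 N (contact force between drift_pin and clamp_block above 40 N).
It fails at once if bolt pressed on the clamp block with more than 40 N (contact force between bolt and clamp_block above 40 N).
It fails at once if a bystanding tool (spanner, mallet, slip brush or scraper) moved more than 20 mm (distance of any of spanner, mallet, slip_brush, scraper from where it was at the start of the episode above 0.02 m).
It also fails if it takes over 66 s, if anything falls off the work surface, if the arm or the gripper's body presses on something with over 40 N, if the wrist force passes 120 N, or if a joint passes its speed limit or range.

### The arm

A 6-joint arm with a two-finger parallel gripper is mounted at the origin on a cart in front of the work surface, level with it; the furniture and walls round the work are solid. World frame = base frame: x ahead of the robot, y to its left, z up, the work surface at z = 0. Lengths are in m, angles in rad, forces in N, time in s.
With the tool pointing down it reaches from about 0.35 to 0.975 m from the base axis. Payload 4.9 kg.
Tool frame: the origin (TCP) lies between the finger pads; the fingertips stand 14 mm ahead of it and the grasp point (between the pads) lies 5 mm behind it (manip.tcp_to_tips is the distance from the TCP to the fingertips, in m); z points along the fingers, y is the line along which they close (so a half turn about z gives the same grasp; the last joint's range is limited). The gripper opens to 85 mm and grips with 20 to 120 N. Pads are 22 mm wide; open, the fingers measure 114 mm over their backs; the gripper's body (76 mm by 85 mm) begins 54 mm behind the grasp point. The pads swing forward as they close: fully open they stand 13 mm farther back than shut.
Start: joints at [-1.389, 0.053, 1.613, -0, 1.476, -0.119], TCP at [0.185, -0.597, 0.245] pointing down, gripper open.
Joint ranges: [-3.01, 3.01], [-1.01, 2.22], [0.06, 2.58], [-1.02, 4.17], [0.09, 2.62], [-3.14, 3.14]. Speed limits (rad/s): [2.57, 2.57, 3.14, 3.14, 3.14, 3.14].

### API

Orientations are given as a unit quaternion [w, x, y, z].
In Python, from plant import manip gives the robot as it stands.
- The arm moves only by the tool servo_tool, never from a script. Its argument "moves" is a list that holds one entry, the list of rows, each a list of 7 numbers: the shift along the tool's x, y, z in mm, then the turn, a rotation vector about the tool's x, y, z in degrees, then the finger opening in mm, from 0 to 85.4. In form: [[[x, y, z, ax, ay, az, fingers], ...]]. A call has 1 to 12 rows; each row shifts and turns the commanded pose from where the row before left it, along the tool's axes as they then stand; what a row does not reach is not made up. A row lasts 1/8 s, in which the tool goes at most 62.5 mm and 10.7 degrees, less where a joint would pass 70% of its speed; a pose out of reach is approached as far as the arm can. A call with a gripper value outside its range is refused whole. The fingers move at their own pace and stop on an object; the grip force is fixed at half the most. Time passes only in rows, so rows that do not move let the fingers close. It gives the time, the measured TCP pose, the force, the opening and the grip force at its end, in the units of the state.
- manip.state(): the state, without advancing time (a new reading comes with each control period).
- manip.grab_frame(name): name is "scene" or "top" or "wrist"; returns a dict with "image" (420x560x3 uint8, blue, green, red), "mtx" (3x3 intrinsics, pixels), "eye" and "rotation" of the camera in the world. Camera axes: x right, y down, z forward; pixel columns grow to the right and rows downward; lengths in m; the calibration is good to about 2 mm. A picture is of the moment at which its call begins. There is no depth.
- manip.job_done(): hands the job in; it is judged then, once.
The state is a dict: "time": time; "joint_pos": joint angles; "joint_vel": joint speeds; "joint_efforts": joint torques, N m; "tool_pos": TCP position; "tool_rot": TCP orientation; "contact_force": force on the tool from outside, world axes, zero at the start; "ft_torque": the same for the moment, N m; "gripper_width": opening from 0.0 (shut) to 1.0 (fully open); "grasp_force": force on a finger pad.
Only numpy, scipy, OpenCV 4.12 (cv2) and the standard library are available. Lean on these libraries where they do the work, as an engineer would, in place of code of your own. Each camera call takes 0.05 s, during which the arm holds its last target. There are 200 camera calls.

## Working session

There is one attempt and no reset: what is moved stays moved. The work goes in short steps, Python scripts to look and compute and a tool call to move; the robot and the scene stay as the last step left them, time stands still between calls to the robot, and variables do not carry over. Pictures are saved under pics/ and viewed, at most 10 in all, crops included, and the job is handed in when it is done.

Besides the shell and the picture viewer there is one more tool, called after "Call:" as a command line: name --argument value ..., lists and objects as JSON in quotes. servo_tool: Moves the arm, as the interface text tells. Its arguments: {"type":"object","properties":{"moves":{"type":"array"}},"required":["moves"]}

```bash
mkdir -p pics; ls; python3 - <<'E'
from plant import manip
import cv2
s=manip.state();print({k:s[k] for k in('time','tool_pos','tool_rot','contact_force','gripper_width')})
for n in('top','scene'):
    f=manip.grab_frame(n);cv2.imwrite(f'pics/{n}0.png',f['image']);print(n,f['mtx'],f['eye'],f['rotation'])
E
```

```text
pics
{'time': 0.0, 'tool_pos': array([ 0.18504376, -0.59635821,  0.24406131]), 'tool_rot': array([-1.02925225e-03,  9.88708867e-01,  1.49845636e-01, -5.58219000e-05]), 'contact_force': array([ 0.49266465,  0.51145272, -0.4872588 ]), 'gripper_width': 0.9981586637957564}
top [[457.4529817    0.         276.96223173]
 [  0.         457.4529817  219.38226457]
 [  0.           0.           1.        ]] [ 0.4420294  -0.05313333  1.43681554] [-0.02625443  0.71070651 -0.70260374  0.02355748]
scene [[498.80224429   0.         264.09111962]
 [  0.         498.80224429 207.41093858]
 [  0.           0.           1.        ]] [-0.23403351  0.35781393  1.17120683] [ 0.16553524 -0.46977297  0.81920692 -0.28427357]
```

View pics/top0.png

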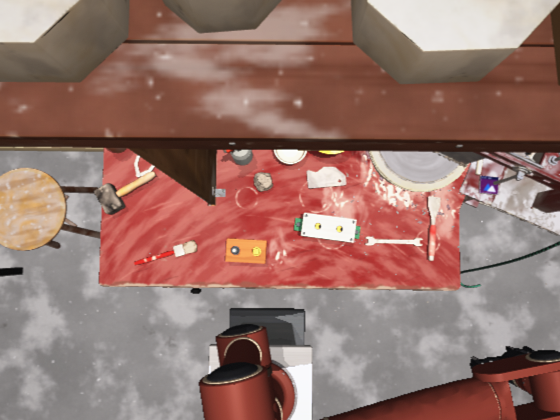

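View pics/scene0.png

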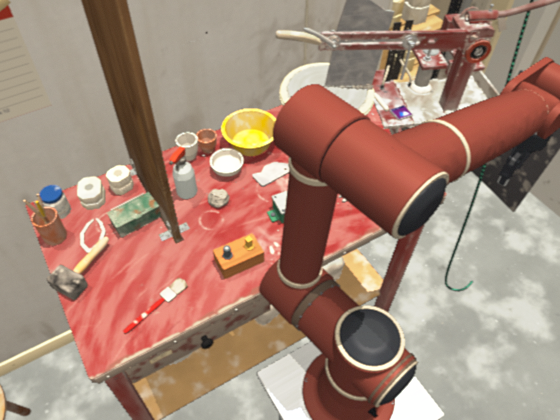

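The top view shows the holder at about (246,250), with the bolt at (235,251) and the drift at (257,251). The clamp cover is at (328,227), with holes near (318,226) and (340,229). A shelf overhangs behind it. The scene view confirms the holder; the arm hides the clamp block.

```bash
cat > h.py <<'E'
import numpy as np, cv2
from plant import manip
from scipy.spatial.transform import Rotation as R
def q2R(q): q=np.array(q); return R.from_quat([q[1],q[2],q[3],q[0]]).as_matrix() if q.size==4 else q
def ray(f,u,v,z):
    d=q2R(f['rotation'])@np.linalg.inv(f['mtx'])@np.array([u,v,1.]); e=np.array(f['eye'])
    return e+d*(z-e[2])/d[2]
def proj(f,p):
    c=f['mtx']@(q2R(f['rotation']).T@(np.array(p)-f['eye'])); return c[:2]/c[2]
def blobs(m,lo=20):
    n,l,s,c=cv2.connectedComponentsWithStats(m.astype(np.uint8)); 
    return [(s[i,4],c[i].round(2),s[i,:4],l==i) for i in range(1,n) if s[i,4]>=lo]
E
python3 - <<'E'
from h import *
f=manip.grab_frame('top');im=f['image']
c=im[195:275,215:375];cv2.imwrite('pics/c.png',cv2.resize(c,(800,400),interpolation=cv2.INTER_CUBIC))
hsv=cv2.cvtColor(im,cv2.COLOR_BGR2HSV);H,S,V=[hsv[...,i].astype(int) for i in range(3)]
roi=np.zeros(H.shape,bool);roi[205:270,220:365]=1
for nm,m,z in(('white',(S<60)&(V>140),.052),('orange',(H>8)&(H<22)&(S>120)&(V>90),.05),('yellow',(H>=20)&(H<35)&(S>110),.05),('dark',(V<75),.06)):
    for a,cc,b,l in blobs(m&roi,8):
        ys,xs=np.nonzero(l);r=cv2.minAreaRect(np.c_[xs,ys].astype(np.float32))
        print(nm,a,cc,b,ray(f,*cc,z).round(4),[np.round(t,1) for t in r] if a>100 else '')
E
```

```text
white 10 [341.5 205.8] [340 205   4   3] [ 0.5833 -0.243   0.052 ] 
white 1215 [328.47 227.15] [301 213  56  30] [ 0.5179 -0.2036  0.052 ] [array([328.5, 226.8]), array([54.1, 24.7]), np.float64(7.1)]
white 16 [233.75 249.62] [232 248   5   4] [0.4467 0.0822 0.052 ] 
white 11 [284.   252.27] [283 250   3   5] [ 0.4404 -0.0697  0.052 ] 
white 21 [277.29 255.57] [276 252   4   8] [ 0.4303 -0.0495  0.052 ] 
orange 817 [245.69 250.54] [225 238  42  26] [0.4443 0.0462 0.05  ] [array([245.6, 250.4]), array([40.3, 23.4]), np.float64(3.4)]
yellow 21 [317.19 225.48] [315 223   5   6] [ 0.5227 -0.1696  0.05  ] 
yellow 21 [338.81 228.43] [337 226   5   6] [ 0.5145 -0.2352  0.05  ] 
yellow 64 [256.31 251.  ] [253 247   8   9] [0.4433 0.0141 0.05  ]
```

View pics/c.png

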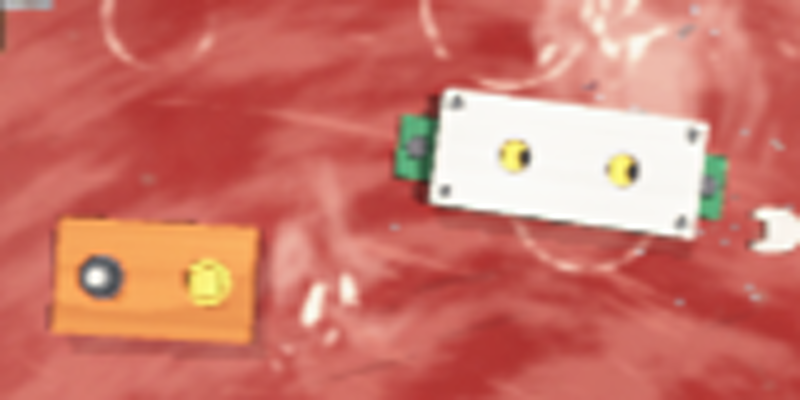

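Call:
servo_tool --moves '[[[38.9, -45.9, 0, 0, 0, 0, 85], [38.9, -45.9, 0, 0, 0, 0, 85], [38.9, -45.9, 0, 0, 0, 0, 85], [38.9, -45.9, 0, 0, 0, 0, 60], [38.9, -45.9, 0, 0, 0, 0, 40], [38.9, -45.9, 0, 0, 0, 0, 40], [38.9, -45.9, 0, 0, 0, 0, 40], [38.9, -45.9, 0, 0, 0, 0, 40], [38.9, -45.9, 0, 0, 0, 0, 40], [38.9, -45.9, 0, 0, 0, 0, 40], [38.9, -45.9, 0, 0, 0, 10, 40], [0, 0, 0, 0, 0, 7.2, 40]]]'

```text
time: 1.65
tool_pos: [0.4421, 0.0083, 0.245]
tool_rot: [-0.0, 1.0, 0.012, -0.0]
contact_force: [-0.3, -0.9, -0.7]
gripper_width: 0.468
grasp_force: 0.0
```

```bash
python3 - <<'E'
from h import *
s=manip.state();print(s['time'],s['tool_pos'],s['tool_rot'],s['contact_force'])
f=manip.grab_frame('wrist');cv2.imwrite('pics/w1.png',f['image']);print(f['mtx'],f['eye'],f['rotation'])
E
```

```text
1.65 [0.44211241 0.00825019 0.24502232] [-3.69113399e-04  9.99928889e-01  1.19136336e-02 -3.81734948e-04] [-0.30798095 -0.91347092 -0.6846523 ]
[[308.07896912   0.         275.33034921]
 [  0.         308.07896912 210.91225997]
 [  0.           0.           1.        ]] [0.50916441 0.00963982 0.37343385] [ 0.09524996  0.70918848 -0.69230357 -0.09324652]
```

View pics/w1.png

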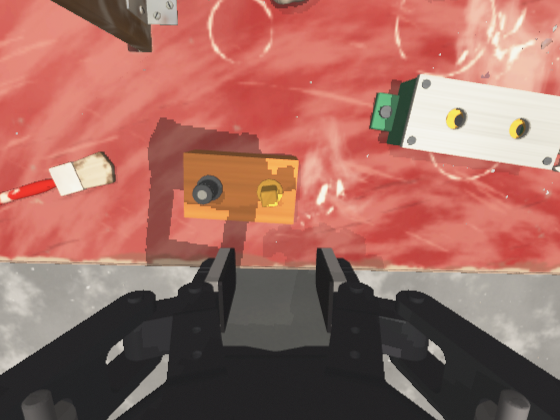

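The wrist view shows the holder around (240,188), the bolt at (206,190) and the drift at (268,192). The clamp cover holes are at (456,118) and (519,129). Next is a zoom for the drift yaw.

```bash
python3 - <<'E'
from h import *
f=manip.grab_frame('wrist');im=f['image']
cv2.imwrite('pics/c1.png',cv2.resize(im[140:230,175:305],(780,540),interpolation=cv2.INTER_CUBIC))
t=manip.grab_frame('top')
print('top drift@.086',ray(t,256.4,251,.086).round(4),'bolt top',ray(t,234,249.7,.086).round(4), 'wr', ray(f,268,192,.086))
hsv=cv2.cvtColor(im,cv2.COLOR_BGR2HSV);H,S,V=[hsv[...,i].astype(int) for i in range(3)]
roi=np.zeros(H.shape,bool);roi[140:230,175:305]=1
m=(H>20)&(H<35)&(S>100)&roi
for a,c,b,l in blobs(m,10): print(a,c,b)
E
```

```text
top drift@.086 [0.4433 0.0121 0.086 ] bolt top [0.4463 0.0782 0.086 ] wr [0.44863641 0.01387258 0.086     ]
25 [278.12 195.64] [276 193   5   8]
26 [271.62 203.65] [267 201   9   5]
```

View pics/c1.png

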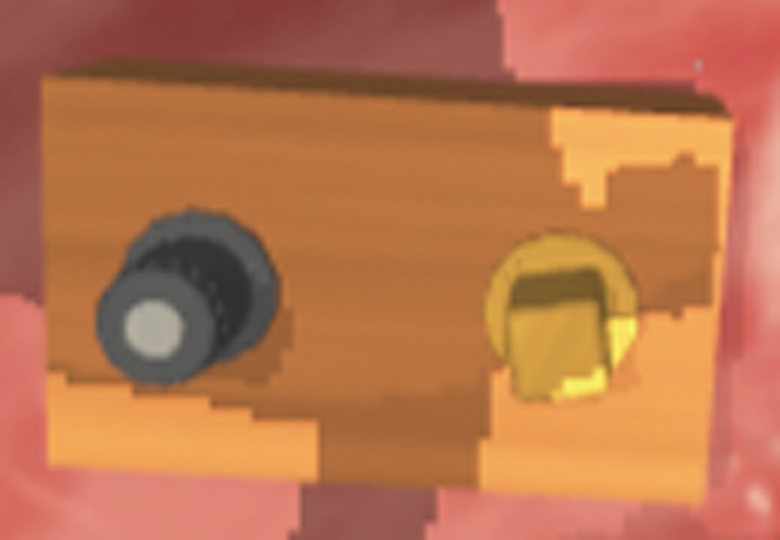

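```bash
python3 - <<'E'
from h import *
f=manip.grab_frame('wrist')
P=lambda u,v,z:ray(f,175+u/6-.4,140+v/6-.4,z).round(4)
for p in((508,316),(605,309),(612,386),(518,400)):print('head',P(*p,.086))
print('flange',P(562,308,.054),'bolt flange',P(202,287,.054),'bolt top',P(155,328,.086))
for p in((42,75),(733,118),(703,500),(48,465)):print('holder',P(*p,.05))
E
```

```text
head [0.4479 0.0206 0.086 ]
head [0.4495 0.0053 0.086 ]
head [0.4369 0.0038 0.086 ]
head [0.4342 0.0189 0.086 ]
flange [0.4429 0.0127 0.054 ] bolt flange [0.445  0.0759 0.054 ] bolt top [0.4446 0.0767 0.086 ]
holder [0.4807 0.1031 0.05  ]
holder [ 0.4763 -0.0163  0.05  ]
holder [ 0.4068 -0.0138  0.05  ]
holder [0.4105 0.1059 0.05  ]
```

Call:
servo_tool --moves '[[[0, 0, 0, 0, 0, -6, 40], [1.2, -4.1, 50, 0, 0, 0, 40], [0, 0, 55, 0, 0, 0, 40], [0, 0, 45, 0, 0, 0, 40], [0, 0, 24, 0, 0, 0, 40], [0, 0, 0, 0, 0, 0, 40]]]'

```text
time: 2.6
tool_pos: [0.4404, 0.0087, 0.0692]
tool_rot: [-0.001, 0.998, 0.063, -0.003]
contact_force: [-0.5, 0.4, -0.4]
gripper_width: 0.467
grasp_force: 0.0
```

```bash
python3 - <<'E'
from h import *
s=manip.state();print(s['time'],s['tool_pos'],s['tool_rot'],s['contact_force'])
f=manip.grab_frame('wrist');cv2.imwrite('pics/w2.png',f['image'][150:390,120:440].repeat(2,0).repeat(2,1))
E
```

```text
2.6 [0.44036638 0.0087381  0.06918081] [-5.41160302e-04  9.98015107e-01  6.29209026e-02 -2.55196452e-03] [-0.48770755  0.35745367 -0.35071582]
```

View pics/w2.png

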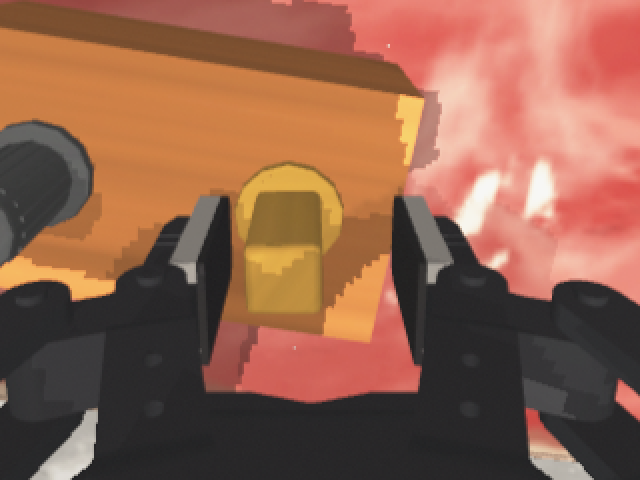

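Call:
servo_tool --moves '[[[2.9, -4.2, -1, 0, 0, 0, 40], [0, 0, 0, 0, 0, 0, 40], [0, 0, 0, 0, 0, 0, 0], [0, 0, 0, 0, 0, 0, 0], [0, 0, 0, 0, 0, 0, 0], [0, 0, 0, 0, 0, 0, 0]]]'

```text
time: 3.4
tool_pos: [0.4454, 0.014, 0.0733]
tool_rot: [-0.0, 0.998, 0.063, 0.001]
contact_force: [-0.5, 1.9, 5.6]
gripper_width: 0.177
grasp_force: 59.2
```

Call:
servo_tool --moves '[[[0, 0, -10, 0, 0, 0, 0], [0, 0, -20, 0, 0, 0, 0], [0, 0, -40, 0, 0, 0, 0], [0, 0, -30, 0, 0, 0, 0], [0, 0, 0, 0, 0, 0, 0], [0, 0, 0, 0, 0, 0, 0]]]'

```text
time: 4.15
tool_pos: [0.4438, 0.0138, 0.1707]
tool_rot: [-0.0, 0.998, 0.063, -0.001]
contact_force: [0.4, -0.3, -1.9]
gripper_width: 0.179
grasp_force: 58.8
```

```bash
python3 - <<'E'
from h import *
print(manip.tcp_to_tips)
for i in range(3):
  s=manip.state();print(s['time'],s['tool_pos'],s['tool_rot'],s['contact_force'],s['ft_torque'],s['joint_vel'].round(3))
  f=manip.grab_frame('wrist')
cv2.imwrite('pics/w3.png',f['image'][:,60:500].repeat(1,0))
E
```

```text
0.014
4.15 [0.44379806 0.01381111 0.17074826] [-1.09923202e-04  9.98001891e-01  6.31716364e-02 -1.24796102e-03] [ 0.35616771 -0.26302067 -1.85976569] [-0.03776731 -0.00510147 -0.00254507] [-0.001  0.015  0.018  0.001  0.002  0.001]
4.2 [0.44349908 0.01386183 0.17021428] [-2.45702414e-04  9.98000286e-01  6.31833931e-02 -1.79635687e-03] [-0.5443921  -0.36995287 -1.31271761] [ 0.0144549   0.02109418 -0.00624919] [-0.002  0.008  0.004  0.003  0.001 -0.001]
4.25 [0.44345099 0.01391371 0.17009308] [-3.28560879e-04  9.97998973e-01  6.31989645e-02 -1.95795134e-03] [-0.57123325  0.74855075 -1.70485307] [-0.02348467 -0.00423934 -0.03003406] [ 0.002  0.001 -0.005 -0.     0.002 -0.001]
```

View pics/w3.png

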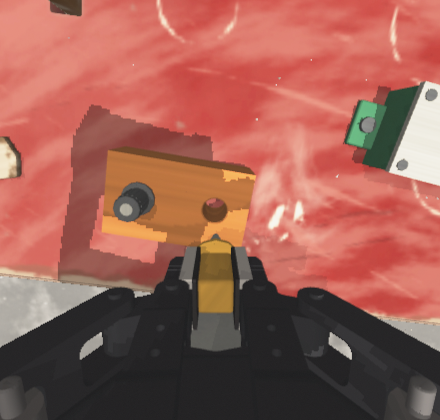

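The drift is held between the fingers, with its nose at about crop (215,236). The empty holder hole shows at (213,210), and the clamp block is to the right.

Call:
servo_tool --moves '[[[0, 0, 0, 0, 0, 7.2, 0], [0, 0, 0, 0, 0, 7.1, 0], [25.2, 43.4, 0, 0, 0, 0, 0], [25.2, 43.4, 0, 0, 0, 0, 0], [25.2, 43.4, 0, 0, 0, 0, 0], [25.2, 43.4, 0, 0, 0, 0, 0], [0, 0, 0, 0, 0, 0, 0], [0, 0, 0, 0, 0, 0, 0]]]'

```text
time: 5.3
tool_pos: [0.5227, -0.1704, 0.171]
tool_rot: [-0.001, 0.998, -0.062, -0.001]
contact_force: [-0.2, 0.1, -0.8]
gripper_width: 0.176
grasp_force: 59.1
```

```bash
python3 - <<'E'
from h import *
f=manip.grab_frame('wrist')
s=manip.state();print(s['time'],s['tool_pos'],s['tool_rot'],s['contact_force'],f['eye'])
im=f['image']
cv2.imwrite('pics/w4.png',cv2.resize(im[120:320,140:420],(784,560),interpolation=cv2.INTER_CUBIC))
hsv=cv2.cvtColor(im,cv2.COLOR_BGR2HSV);H,S,V=[hsv[...,i].astype(int) for i in range(3)]
m=(S<60)&(V>130);m[330:]=0
for a,c,b,l in blobs(m,1500):
    k=cv2.findContours(l.astype(np.uint8),cv2.RETR_CCOMP,cv2.CHAIN_APPROX_NONE)
    for cc,h in zip(k[0],k[1][0]):
        if len(cc)>25:
            r=cv2.minAreaRect(cc);print(len(cc),h[3],[np.round(t,1) for t in r],ray(f,*r[0],.052).round(4))
            if h[3]>=0 and len(cc)>12:print('   ell',cv2.fitEllipse(cc))
E
```

```text
5.35 [ 0.52276188 -0.16993476  0.1712192 ] [-5.46303928e-04  9.98120813e-01 -6.12658705e-02 -1.01845926e-03] [-0.04861104  1.31771886 -1.48344508] [ 0.5895181  -0.17883803  0.29920042]
379 -1 [array([287.5,  33.5]), array([ 67., 151.]), np.float64(90.0)] [ 0.652  -0.1952  0.052 ]
35 0 [array([338.8,  20.7]), array([12. , 12.7]), np.float64(45.0)] [ 0.6555 -0.2323  0.052 ]
   ell ((338.4057922363281, 20.87031364440918), (11.743107795715332, 13.607048034667969), 16.136186599731445)
411 -1 [array([535. ,  46.5]), array([91., 48.]), np.float64(90.0)] [ 0.6215 -0.3724  0.052 ]
283 -1 [array([52.2, 61.4]), array([85. , 64.4]), np.float64(63.4)] [ 0.655  -0.0217  0.052 ]
550 -1 [array([317. , 209.5]), array([ 81., 198.]), np.float64(90.0)] [ 0.5188 -0.2048  0.052 ]
27 0 [array([398.8, 241.8]), array([9.2, 9.9]), np.float64(45.0)] [ 0.4817 -0.2717  0.052 ]
   ell ((398.5313415527344, 241.59498596191406), (9.061028480529785, 10.55284309387207), 72.40550994873047)
30 0 [array([230.5, 242. ]), array([10.6, 10.6]), np.float64(45.0)] [ 0.4991 -0.1288  0.052 ]
   ell ((230.5206298828125, 241.79559
[... 285 characters left out ...]
ray([275.8, 210.8]), array([24.7, 25.5]), np.float64(45.0)] [ 0.5219 -0.1707  0.052 ]
   ell ((275.7832946777344, 210.62637329101562), (24.565025329589844, 26.012243270874023), 85.97369384765625)
30 0 [array([405.6, 179.2]), array([ 7.7, 10.9]), np.float64(66.8)] [ 0.5353 -0.2782  0.052 ]
   ell ((406.0684814453125, 178.67893981933594), (7.378040313720703, 10.93533706665039), 82.7471694946289)
33 0 [array([227.8, 178.8]), array([12. , 11.3]), np.float64(45.0)] [ 0.5534 -0.1354  0.052 ]
   ell ((227.69993591308594, 179.10435485839844), (11.613228797912598, 12.443547248840332), 108.02474975585938)
304 -1 [array([495.1, 211.6]), array([ 26.5, 128.9]), np.float64(80.5)] [ 0.4988 -0.3518  0.052 ]
```

View pics/w4.png

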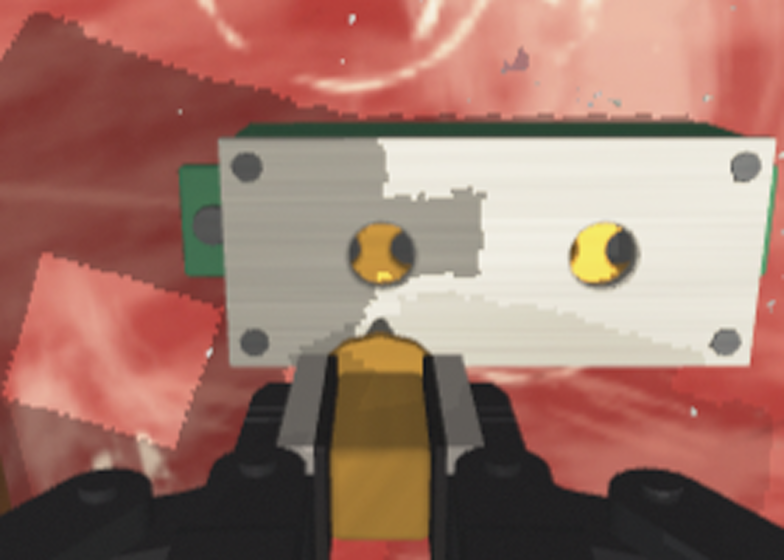

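```bash
python3 - <<'E'
from h import *
f=manip.grab_frame('wrist')
s=manip.state();print(s['tool_pos'])
t=np.array(s['tool_pos']);hl=np.array([.5219,-.1707])
c,sn=np.cos(np.radians(-7.05)),np.sin(np.radians(-7.05))
tx=np.array([c,sn]);ty=np.array([sn,-c])
for z in(.103,.1057,.108):
    n=ray(f,275.2,235.5,z);print(z,n.round(4),'nose-tcp tool',((n-t)[:2]@tx).round(4),((n-t)[:2]@ty).round(4),'hole-nose',((hl-n[:2])@tx).round(4),((hl-n[:2])@ty).round(4))
print('hole-tcp',(hl-t[:2])@tx,(hl-t[:2])@ty)
E
```

```text
[ 0.52285473 -0.16973264  0.1715267 ]
0.103 [ 0.5187 -0.1694  0.103 ] nose-tcp tool -0.0042 0.0002 hole-nose 0.0034 0.0009
0.1057 [ 0.5196 -0.1695  0.1057] nose-tcp tool -0.0032 0.0002 hole-nose 0.0024 0.0009
0.108 [ 0.5205 -0.1697  0.108 ] nose-tcp tool -0.0024 0.0002 hole-nose 0.0015 0.0009
hole-tcp -0.000828783695002892 0.0010772246478693006
```

Call:
servo_tool --moves '[[[2, 7, 20, 0, 0, 0, 0], [0, 0, 26, 0, 0, 0, 0], [0, 0, 0, 0, 0, 0, 0], [0, 0, 4, 0, 0, 0, 0], [0, 0, 4, 0, 0, 0, 0], [0, 0, 2, 0, 0, 0, 0], [0, 0, 0, 0, 0, 0, 0]]]'

```text
time: 6.28
tool_pos: [0.5247, -0.1781, 0.1166]
tool_rot: [0.0, 0.998, -0.062, 0.0]
contact_force: [0.6, -0.7, -1.3]
gripper_width: 0.18
grasp_force: 59.1
```

Call:
servo_tool --moves '[[[0, 0, 3, 0, 0, 0, 0], [0, 0, 3, 0, 0, 0, 0], [0, 0, 0, 0, 0, 0, 0]]]'

```text
time: 6.65
tool_pos: [0.5244, -0.1779, 0.1099]
tool_rot: [-0.0, 0.998, -0.062, -0.0]
contact_force: [-0.2, 0.4, -1.2]
gripper_width: 0.172
grasp_force: 59.1
```

Call:
servo_tool --moves '[[[0, 0, 3, 0, 0, 0, 0], [0, 0, 2, 0, 0, 0, 0], [0, 0, 0, 0, 0, 0, 0]]]'

```text
time: 7.02
tool_pos: [0.5246, -0.1777, 0.1051]
tool_rot: [-0.0, 0.998, -0.062, -0.0]
contact_force: [0.6, 1.1, -1.8]
gripper_width: 0.175
grasp_force: 59.1
```

Call:
servo_tool --moves '[[[0, 0, 1, 0, 0, 0, 0], [0, -2, 0, 0, 0, 0, 0], [0, -2, 0, 0, 0, 0, 0], [0, -2, 0, 0, 0, 0, 0], [0, -2, 0, 0, 0, 0, 0], [0, -2, 0, 0, 0, 0, 0], [0, 0, 0, 0, 0, 0, 0]]]'

```text
time: 7.9
tool_pos: [0.5259, -0.168, 0.1044]
tool_rot: [-0.0, 0.998, -0.061, 0.0]
contact_force: [-0.5, -2.8, -2.5]
gripper_width: 0.174
grasp_force: 59.1
```

Call:
servo_tool --moves '[[[0, -1, 0, 0, 0, 0, 0], [0, 0, 0, 0, 0, 0, 0], [-0.5, 2, -1, 0, 0, 0, 0], [0, 2, 0, 0, 0, 0, 0], [0, 0, 0, 0, 0, 0, 0]]]'

```text
time: 8.52
tool_pos: [0.525, -0.1709, 0.1054]
tool_rot: [-0.0, 0.998, -0.062, 0.0]
contact_force: [0.8, -0.7, -1.8]
gripper_width: 0.176
grasp_force: 59.1
```

Call:
servo_tool --moves '[[[0, 0, 4, 0, 0, 0, 0], [0, 0, 4, 0, 0, 0, 0], [0, 0, 0, 0, 0, 0, 0]]]'

```text
time: 8.9
tool_pos: [0.5246, -0.1708, 0.0966]
tool_rot: [-0.0, 0.998, -0.062, -0.001]
contact_force: [-0.6, 0.9, -1.2]
gripper_width: 0.173
grasp_force: 59.1
```

Call:
servo_tool --moves '[[[0, 0, 3, 0, 0, 0, 0], [0, 0, 3, 0, 0, 0, 0], [0, 0, 2, 0, 0, 0, 0], [0, 0, 0, 0, 0, 0, 0]]]'

```text
time: 9.4
tool_pos: [0.5248, -0.171, 0.0891]
tool_rot: [-0.0, 0.998, -0.061, -0.0]
contact_force: [-1.1, 0.5, -1.1]
gripper_width: 0.173
grasp_force: 59.1
```

Call:
servo_tool --moves '[[[0, 0, 3, 0, 0, 0, 0], [0, 0, 2, 0, 0, 0, 0], [0, 0, 0, 0, 0, 0, 0]]]'

```text
time: 9.78
tool_pos: [0.5248, -0.171, 0.0841]
tool_rot: [-0.0, 0.998, -0.062, -0.0]
contact_force: [0.2, -0.5, -0.3]
gripper_width: 0.179
grasp_force: 59.1
```

Call:
servo_tool --moves '[[[0, 0, 2, 0, 0, 0, 0], [0, 0, 2, 0, 0, 0, 0], [0, 0, 0, 0, 0, 0, 0]]]'

```text
time: 10.15
tool_pos: [0.5249, -0.171, 0.0801]
tool_rot: [-0.0, 0.998, -0.062, -0.0]
contact_force: [-0.7, -0.4, -1.8]
gripper_width: 0.175
grasp_force: 59.1
```

Call:
servo_tool --moves '[[[0, 0, 2, 0, 0, 0, 0], [0, 0, 2, 0, 0, 0, 0], [0, 0, 0, 0, 0, 0, 0]]]'

```text
time: 10.52
tool_pos: [0.5249, -0.171, 0.0761]
tool_rot: [-0.0, 0.998, -0.062, -0.0]
contact_force: [-0.5, -0.6, -1.8]
gripper_width: 0.17
grasp_force: 59.1
```

Call:
servo_tool --moves '[[[0, 0, 1.5, 0, 0, 0, 0], [0, 0, 1.5, 0, 0, 0, 0], [0, 0, 0, 0, 0, 0, 0], [0, 0, 0, 0, 0, 0, 0]]]'

```text
time: 11.02
tool_pos: [0.5251, -0.1712, 0.0754]
tool_rot: [0.0, 0.998, -0.061, -0.0]
contact_force: [-7.7, 2.9, 10.8]
gripper_width: 0.173
grasp_force: 60.7
```

Call:
servo_tool --moves '[[[0, 0, -2, 0, 0, 0, 0], [0, 0, 0, 0, 0, 0, 40], [0, 0, 0, 0, 0, 0, 40], [0, 0, 0, 0, 0, 0, 40], [0, 0, -10, 0, 0, 0, 40], [0, 0, -30, 0, 0, 0, 40], [0, 0, -50, 0, 0, 0, 40], [0, 0, -40, 0, 0, 0, 40], [0, 0, -30, 0, 0, 0, 40], [0, 0, 0, 0, 0, 0, 40], [0, 0, 0, 0, 0, 0, 40]]]'

```text
time: 12.4
tool_pos: [0.5246, -0.1708, 0.2345]
tool_rot: [-0.0, 0.998, -0.062, -0.001]
contact_force: [-0.9, 0.3, 0.0]
gripper_width: 0.465
grasp_force: 0.0
```

```bash
python3 - <<'E'
from h import *
f=manip.grab_frame('wrist');s=manip.state();print(s['time'],s['tool_pos'],s['tool_rot'])
im=f['image'];cv2.imwrite('pics/w5.png',cv2.resize(im[100:300,140:420],(784,560),interpolation=cv2.INTER_CUBIC))
print(proj(f,[.5219,-.1707,.054]),proj(f,[.5219,-.1707,.088]),proj(f,[.5139,-.2359,.052]))
E
```

```text
12.45 [ 0.52423505 -0.17067396  0.23363181] [-5.39317875e-04  9.98105029e-01 -6.15183387e-02 -1.24647984e-03]
[275.40189294 196.88846099] [275.41537452 205.03877386] [338.99186739 196.41237875]
```

View pics/w5.png

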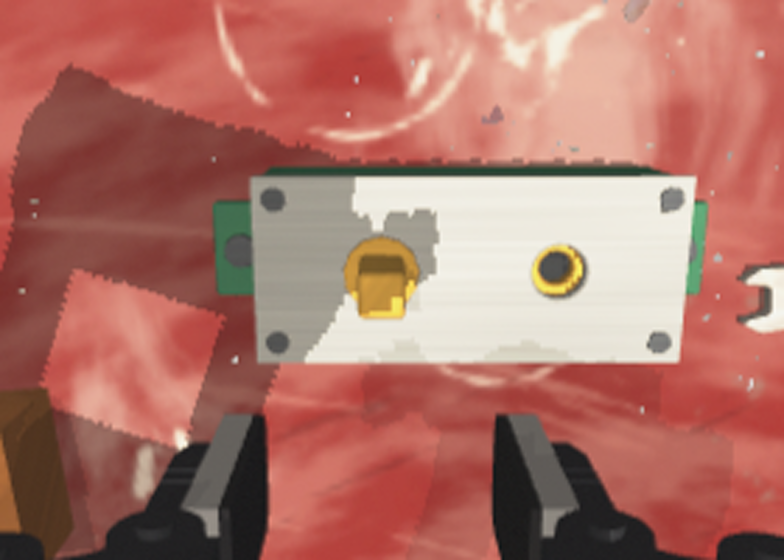

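The drift flange is flat and centred in the left hole at crop (381,272). A strip hole is now concentric under the right cover hole at crop (556,268). Now the bolt.

Call:
servo_tool --moves '[[[-21.8, -47.1, 0, 0, 0, 0, 40], [-21.8, -47.1, 0, 0, 0, 0, 40], [-21.8, -47.1, 0, 0, 0, 0, 40], [-21.8, -47.1, 0, 0, 0, 0, 40], [-21.8, -47.1, 0, 0, 0, 0, 40], [0, 0, 50, 0, 0, 0, 40], [0, 0, 50, 0, 0, 0, 40], [0, 0, 0, 0, 0, 0, 40], [0, 0, 0, 0, 0, 0, 40]]]'

```text
time: 13.58
tool_pos: [0.4462, 0.0759, 0.1363]
tool_rot: [-0.0, 0.998, -0.062, 0.0]
contact_force: [0.0, -0.5, 0.7]
gripper_width: 0.471
grasp_force: 0.0
```

```bash
python3 - <<'E'
from h import *
f=manip.grab_frame('wrist');s=manip.state();print(s['time'],s['tool_pos'],s['tool_rot'])
im=f['image'];hsv=cv2.cvtColor(im,cv2.COLOR_BGR2HSV);H,S,V=[hsv[...,i].astype(int) for i in range(3)]
m=(S<70);m[300:]=0;m[:, :200]=0;m[:,360:]=0
for a,c,b,l in blobs(m,60): print(a,c,b,ray(f,*c,.086).round(4))
print('expect',proj(f,[.4449,.0764,.086]),proj(f,[.4449,.0764,.054]))
E
```

```text
13.625 [0.44706615 0.0759096  0.13740772] [-1.11590398e-04  9.98094776e-01 -6.16822403e-02  1.45122041e-03]
74 [249.14  22.38] [244  13  12  17] [0.5659 0.0746 0.086 ]
1409 [271.57 229.81] [253 207  38  48] [0.4527 0.0773 0.086 ]
1564 [217.97 276.27] [200 248  35  52] [0.4259 0.1152 0.086 ]
1772 [335.06 277.65] [316 249  44  51] [0.4157 0.0411 0.086 ]
expect [274.65733372 241.44135782] [274.73005947 225.4653405 ]
```

Call:
servo_tool --moves '[[[-1.5, -1.5, 30, 0, 0, 0, 40], [0, 0, 25, 0, 0, 0, 40], [0, 0, 7, 0, 0, 0, 40], [0, 0, 0, 0, 0, 0, 40], [0, 0, 0, 0, 0, 0, 0], [0, 0, 0, 0, 0, 0, 0], [0, 0, 0, 0, 0, 0, 0], [0, 0, 0, 0, 0, 0, 0]]]'

```text
time: 14.62
tool_pos: [0.4459, 0.0777, 0.0754]
tool_rot: [-0.0, 0.998, -0.061, 0.002]
contact_force: [-0.4, -0.6, 6.1]
gripper_width: 0.214
grasp_force: 58.6
```

Call:
servo_tool --moves '[[[0, 0, -10, 0, 0, 0, 0], [0, 0, -30, 0, 0, 0, 0], [0, 0, -35, 0, 0, 0, 0], [0, 0, -25, 0, 0, 0, 0], [0, 0, 0, 0, 0, 0, 0], [0, 0, 0, 0, 0, 0, 0], [0, 0, 0, 0, 0, 0, 0]]]'

```text
time: 15.5
tool_pos: [0.4434, 0.0777, 0.1715]
tool_rot: [0.0, 0.998, -0.062, -0.002]
contact_force: [0.5, 0.2, -1.2]
gripper_width: 0.217
grasp_force: 58.6
```

```bash
python3 - <<'E'
from h import *
s=manip.state();print(s['time'],s['tool_pos'],s['tool_rot'],s['contact_force'])
E
```

```text
15.5 [0.44336074 0.07771265 0.17153906] [ 1.05935897e-04  9.98104533e-01 -6.15202075e-02 -1.61084475e-03] [ 0.46068839  0.24141814 -1.24916987]
```

Call:
servo_tool --moves '[[[18.1, 50.4, 0, 0, 0, 0, 0], [18.1, 50.4, 0, 0, 0, 0, 0], [18.1, 50.4, 0, 0, 0, 0, 0], [18.1, 50.4, 0, 0, 0, 0, 0], [18.1, 50.4, 0, 0, 0, 0, 0], [18.1, 50.4, 0, 0, 0, 0, 0], [0, 0, 0, 0, 0, 0, 0], [0, 0, 0, 0, 0, 0, 0], [0, 0, 0, 0, 0, 0, 0]]]'

```text
time: 16.62
tool_pos: [0.5147, -0.2344, 0.1727]
tool_rot: [-0.0, 0.998, -0.061, -0.001]
contact_force: [-0.6, 0.2, -1.3]
gripper_width: 0.21
grasp_force: 59.0
```

```bash
python3 - <<'E'
from h import *
f=manip.grab_frame('wrist');s=manip.state();print(s['time'],s['tool_pos'],s['tool_rot'])
im=f['image'];cv2.imwrite('pics/w6.png',cv2.resize(im[170:310,180:376],(784,560),interpolation=cv2.INTER_CUBIC))
hsv=cv2.cvtColor(im,cv2.COLOR_BGR2HSV);H,S,V=[hsv[...,i].astype(int) for i in range(3)]
print('exp hole',proj(f,[.5139,-.2359,.052]))
E
```

```text
16.675 [ 0.51483646 -0.23443011  0.1729605 ] [-2.38240551e-04  9.98152348e-01 -6.07596150e-02 -3.21310023e-04]
exp hole [277.15018827 210.25187886]
```

View pics/w6.png

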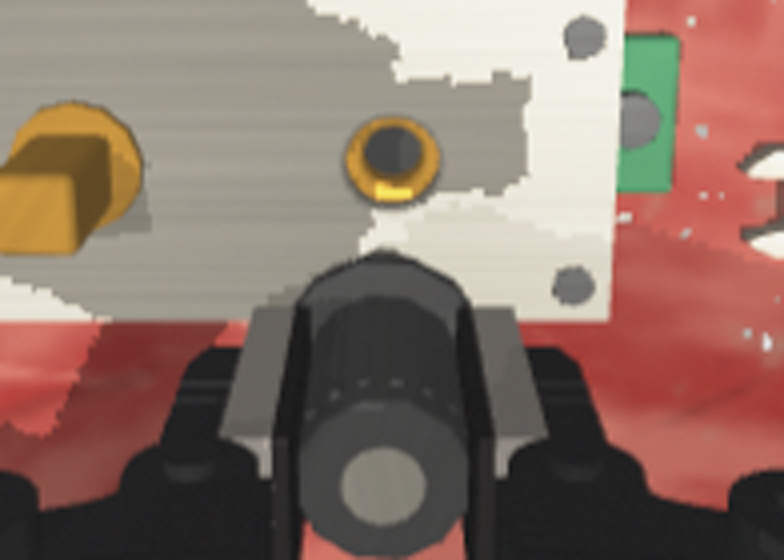

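```bash
python3 - <<'E'
from h import *
f=manip.grab_frame('wrist');t=np.array(manip.state()['tool_pos'])
c,sn=np.cos(np.radians(-7.0)),np.sin(np.radians(-7.0));tx=np.array([c,sn,0]);ty=np.array([sn,-c,0])
hl=np.append([.5139,-.2359],.052)
print('hole meas',ray(f,277.9,209.1,.052),'hole-tcp',(hl-t)@tx,(hl-t)@ty)
P=lambda dx,dy,z:(proj(f,t*[1,1,0]+dx*tx+dy*ty+[0,0,z])-[179.6,169.6])*4
for dx in(-.003,-.0015,0):
    b=t[2]-.0254
    print(dx,'headtop c',P(dx,0,b+.036),'rim L/R',P(dx,-.01,b+.036)[0],P(dx,.01,b+.036)[0],'flange front',P(dx+.014,0,b+.002),'end front',P(dx+.0035,0,b-.03),'head bottom front',P(dx-.01,0,b+.036))
E
```

```text
hole meas [ 0.51493032 -0.23669811  0.052     ] hole-tcp -0.0008864565803711712 0.0015197835580605269
-0.003 headtop c [382.71095663 505.56738283] rim L/R 289.2397530838408 476.1776453991139 flange front [382.81217274 271.9051626 ] end front [382.75494177 264.09459206] head bottom front [382.63852558 587.26738065]
-0.0015 headtop c [382.72207226 493.02928502] rim L/R 288.9692217605783 476.47038074819636 flange front [382.82152348 261.06301671] end front [382.76255599 255.11464644] head bottom front [382.64920839 575.21750696]
0 headtop c [382.73325509 480.41540115] rim L/R 288.69705518116257 476.7648854821092 flange front [382.83092048 250.16724278] end front [382.77020135 246.09799359] head bottom front [382.65995448 563.09623677]
```

Call:
servo_tool --moves '[[[0.8, 2.1, 25, 0, 0, 0, 0], [0, 0, 30, 0, 0, 0, 0], [0, 0, 11, 0, 0, 0, 0], [0, 0, 0, 0, 0, 0, 0], [0, 0, 0, 0, 0, 0, 0]]]'

```text
time: 17.35
tool_pos: [0.5165, -0.2382, 0.1089]
tool_rot: [0.001, 0.998, -0.061, 0.001]
contact_force: [-0.2, -0.0, -1.0]
gripper_width: 0.212
grasp_force: 58.9
```

Call:
servo_tool --moves '[[[0, 0, 3, 0, 0, 0, 0], [0, 0, 3, 0, 0, 0, 0], [0, 0, 3, 0, 0, 0, 0], [0, 0, 2, 0, 0, 0, 0], [0, 0, 0, 0, 0, 0, 0]]]'

```text
time: 17.98
tool_pos: [0.5154, -0.2377, 0.0959]
tool_rot: [-0.0, 0.998, -0.062, -0.0]
contact_force: [-0.5, 0.6, -1.0]
gripper_width: 0.212
grasp_force: 58.8
```

Call:
servo_tool --moves '[[[0, -0.6, 3, 0, 0, 0, 0], [0, 0, 3, 0, 0, 0, 0], [0, 0, 2, 0, 0, 0, 0], [0, 0, 0, 0, 0, 0, 0]]]'

```text
time: 18.48
tool_pos: [0.5156, -0.2373, 0.0881]
tool_rot: [-0.0, 0.998, -0.062, -0.0]
contact_force: [-0.1, -0.3, -0.8]
gripper_width: 0.214
grasp_force: 58.8
```

Call:
servo_tool --moves '[[[0, 0, 3, 0, 0, 0, 0], [0, 0, 3, 0, 0, 0, 0], [0, 0, 2, 0, 0, 0, 0], [0, 0, 0, 0, 0, 0, 0]]]'

```text
time: 18.98
tool_pos: [0.5156, -0.2372, 0.0801]
tool_rot: [-0.0, 0.998, -0.062, -0.0]
contact_force: [-0.6, -0.1, -1.0]
gripper_width: 0.209
grasp_force: 58.8
```

Call:
servo_tool --moves '[[[0, 0, 1.5, 0, 0, 0, 0], [0, 0, 1.5, 0, 0, 0, 0], [0, 0, 1, 0, 0, 0, 0], [0, 0, 0, 0, 0, 0, 0]]]'

```text
time: 19.48
tool_pos: [0.5157, -0.2373, 0.0774]
tool_rot: [-0.0, 0.998, -0.061, -0.0]
contact_force: [-3.3, 2.6, 6.3]
gripper_width: 0.211
grasp_force: 59.5
```

Call:
servo_tool --moves '[[[0, 0, -1, 0, 0, 0, 0], [0, 0, 0, 0, 0, 0, 40], [0, 0, 0, 0, 0, 0, 40], [0, 0, 0, 0, 0, 0, 40], [0, 0, -10, 0, 0, 0, 40], [0, 0, -30, 0, 0, 0, 40], [0, 0, -50, 0, 0, 0, 40], [0, 0, -40, 0, 0, 0, 40], [0, 0, -20, 0, 0, 0, 40], [0, 0, 0, 0, 0, 0, 40], [0, 0, 0, 0, 0, 0, 40]]]'

```text
time: 20.85
tool_pos: [0.5148, -0.2368, 0.2252]
tool_rot: [-0.001, 0.998, -0.062, -0.001]
contact_force: [0.1, -0.0, 0.0]
gripper_width: 0.47
grasp_force: 0.0
```

```bash
python3 - <<'E'
from h import *
f=manip.grab_frame('wrist');s=manip.state();print(s['time'],s['tool_pos'])
im=f['image'];cv2.imwrite('pics/w7.png',cv2.resize(im[130:270,140:400],(780,420),interpolation=cv2.INTER_CUBIC))
hsv=cv2.cvtColor(im,cv2.COLOR_BGR2HSV);H,S,V=[hsv[...,i].astype(int) for i in range(3)]
m=(V<115)|((S>90)&(H>12)&(H<35))
m[:150]=0;m[240:]=0
for a,c,b,l in blobs(m,150): print(a,c,b)
for p in([.5146,-.2365],[.5226,-.171]):
  for z in(.054,.088): print(p,z,proj(f,p+[z]), 308*.028/(f['eye'][2]-z))
E
```

```text
20.9 [ 0.51468336 -0.23671304  0.2247138 ]
388 [522.93 197.27] [516 150  17  84]
575 [243.21 159.55] [168 158 151   4]
566 [275.88 196.52] [263 183  28  31]
724 [207.05 199.51] [193 184  30  31]
[0.5146, -0.2365] 0.054 [275.13522372 196.27865615] 28.804900231657694
[0.5146, -0.2365] 0.088 [275.07710334 204.71852632] 32.49514356748087
[0.5226, -0.171] 0.054 [208.84675052 196.35199339] 28.804900231657694
[0.5226, -0.171] 0.088 [200.85760059 204.79813182] 32.49514356748087
```

```bash
python3 -c "
from plant import manip
print(manip.job_done())"
```

```text
the job is handed in; nothing more can be done
None
```

The job is handed in at about 21 s of the 66 s allowed: the drift is home in the left cover hole and the bolt is home in the right one, both released. The highest reading I saw was about 14 N, though forces were only read at the end of each move. The last camera measurement puts the bolt up to about 2 mm off its hole centre, within the 4 mm limit. The hand-in call returned no verdict, so I don't know how it was judged.

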